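# Put a stack of sterilised instrument boxes away in their drawer trays

### The job

The station's four steel instrument boxes came back from the steriliser piled in one stack, and the four drawer trays are laid out on the bench. Take the stack apart and put every box away in the tray of its own shape and size, lid up, flat on the tray's floor and squared up with its sides; set each one down gently rather than dropping it, and never tip one over. Leave the round practice hoop and the needle holder where they lie.

Things in the scene. Friction and masses are not known exactly. Their poses are not given: they have to be found in the camera images.
- cassette: Bottom of the stack: long perforated stainless-steel cassette (rigid, closed, 0.2 to 0.45 kg), 60 mm wide along its x, 176 mm long along its y, 32 mm high. Origin: centre of its underside; z up. Stands on the bench at the start.
- needle_box: Second in the stack, lying on the cassette (up to 10 mm off its centre along its length, turned a little): plain metal box, 54 mm wide along its x, 106 mm long along its y, 34 mm high, 0.13 to 0.28 kg. Origin: centre of its underside; z up.
- bur_box: Third in the stack, lying on the needle box: square steel box, 50 x 50 mm (x, y), 34 mm high, 0.08 to 0.18 kg. Origin: centre of its underside; z up.
- drum: Top of the stack, standing on the square box: round steel drum, 42 mm in diameter, 38 mm high, 0.06 to 0.13 kg. Origin: centre of its underside; z up.
- tray_long: Shallow fixed drawer tray of white plastic with a grey ribbed floor, does not move: the long one, for the cassette. Inside 80 mm along its x by 196 mm along its y, walls 4 mm thick, rim 11 mm and inner floor 3 mm above the bench. Origin: centre of its underside, on the bench; z up.
- tray_medium: Shallow fixed drawer tray of white plastic with a grey ribbed floor, does not move: the medium oblong, for the needle box. Inside 74 mm along its x by 126 mm along its y, walls 4 mm thick, rim 11 mm and inner floor 3 mm above the bench. Origin: centre of its underside, on the bench; z up.
- tray_square: Shallow fixed drawer tray of white plastic with a grey ribbed floor, does not move: the square one, for the square box. Inside 70 x 70 mm, walls 4 mm thick, rim 11 mm and inner floor 3 mm above the bench. Origin: centre of its underside, on the bench; z up.
- tray_round: Shallow fixed drawer tray of white plastic with a grey ribbed floor, does not move: the round one, for the drum. Inside diameter 62 mm, walls 4 mm thick, rim 11 mm and inner floor 3 mm above the bench. Origin: centre of its underside, on the bench; z up.
- hoop: Bystander, leave alone: loose white suturing-practice disc in a green grooved ring, 120 mm in diameter, 13 mm high, lying flat among the trays. Origin: centre of its underside.
- needle_holder: Bystander, leave alone: loose steel needle holder (looks like scissors with short jaws) lying flat among the trays, 130 mm long along its x, 40 mm over its two finger rings at the -x end, 6 mm high. Origin: its middle, on the bench.
Not all that is in view belongs to the job. What is shaped like the tray_square but purple or turquoise is not meant. What is shaped like the needle_box but red is not meant.

How it is judged:
By the outcome, as a careful person would: the job done as asked, in the order asked, and still so for the second after the job is handed in, with the robot touching nothing.
It also fails if it takes over 120 s, if anything falls off the work surface, if the arm or the gripper's body presses on something with over 40 N, if the wrist force passes 120 N, or if a joint passes its speed limit or range.

### The arm

A 7-joint arm with a two-finger parallel gripper is mounted at the origin on the work surface. World frame = base frame: x ahead of the robot, y to its left, z up, the work surface at z = 0. Lengths are in m, angles in rad, forces in N, time in s.
With the tool pointing down it reaches from about 0.4 to 0.75 m from the base axis. Payload 19.5 kg.
Tool frame: the origin (TCP) lies at the very end of the fingers, on their centre line; the grasp point (between the pads) lies 19 mm behind it; z points along the fingers, y is the line along which they close (so a half turn about z gives the same grasp; the last joint's range is limited). The gripper opens to 85 mm and grips with 20 to 120 N. Pads are 22 mm wide; open, the fingers measure 114 mm over their backs; the gripper's body (76 mm by 85 mm) begins 54 mm behind the grasp point. The pads swing forward as they close: fully open they stand 13 mm farther back than shut.
Start: joints at [1.172, 0.707, -0.028, 1.485, 0.022, 0.951, -0.075], TCP at [0.201, -0.539, 0.231] pointing down, gripper open.
Joint ranges: [-2.71, 2.71], [-0.32, 2.16], [-1.57, 1.52], [0, 2.45], [-1.46, 4.6], [0, 2.02], [-2.83, 2.83]. Speed limits (rad/s): [1.89, 1.89, 2.57, 2.57, 3.01, 3.01, 3.01].

### API

Orientations are given as a unit quaternion [w, x, y, z].
In Python, from bench import * gives the robot as it stands.
- The arm moves only by the tool move_arm, never from a script. Its argument "increments" is a list of rows, each a list of 5 numbers: the finger opening in cm, from 0 to 8.54, then the shift along the tool's x, y, z in cm, then the turn about the tool's z in rad. A call has 1 to 12 rows; each row shifts and turns the commanded pose from where the row before left it, along the tool's axes as they then stand; what a row does not reach is not made up. A row lasts 1/10 s, in which the tool goes at most 50 mm and 8.59 degrees, less where a joint would pass 70% of its speed; a pose out of reach is approached as far as the arm can. A call is refused whole if a number of a shift passes 5 or a number of a turn 0.15, either way. A call with a gripper value outside its range is refused whole. The fingers move at their own pace and stop on an object; "force" is the grip in N (left out, the last holds). Time passes only in rows, so rows that do not move let the fingers close. It gives the time, the measured TCP pose, the force, the opening and the grip force at its end, in the units of the state.
- observe(): the state, without advancing time (a new reading comes with each control period).
- grab_frame(name): name is "scene" or "side" or "wrist"; returns a dict with "image" (420x560x3 uint8, red, green, blue), "range_z" (420x560 float32, m along the optical axis (not along the pixel's ray), 0 where there is no reading), "intrinsics" (3x3 intrinsics, pixels), "camera_from_world" (4x4, takes a point from world to camera coordinates); the wrist camera has in their place "hand_eye" (4x4, takes a point from camera to tool coordinates, whose origin is the TCP and whose axes are the flange's). Camera axes: x right, y up, looking along -z (the intrinsics and any distortion apply to the point x, -y, -z); pixel columns grow to the right and rows downward; lengths in m; the calibration is good to about 2 mm. The wrist camera is an equidistant fisheye: a pixel r from the principal point sees the ray r / f radians off the axis. A picture is of the moment at which its call begins: read the wrist's pose just before it.
- close_job(): hands the job in; it is judged then, once.
The state is a dict: "time": time; "qpos": joint angles; "joint_velocities": joint speeds; "effort": joint torques, N m; "tool_pos": TCP position; "tool_rot": TCP orientation; "wrist_force": force on the tool from outside, world axes, zero at the start; "torque": the same for the moment, N m; "gripper_width": opening from 0.0 (shut) to 1.0 (fully open); "gripper_force": force on a finger pad.
Only numpy, scipy, OpenCV 4.12 (cv2) and the standard library are available. Lean on these libraries where they do the work, as an engineer would, in place of code of your own. Each camera call takes 0.05 s, during which the arm holds its last target. There are 200 camera calls.

## Working session

There is one attempt and no reset: what is moved stays moved. The work goes in short steps, Python scripts to look and compute and a tool call to move; the robot and the scene stay as the last step left them, time stands still between calls to the robot, and variables do not carry over. Pictures are saved under pics/ and viewed, at most 14 in all, crops included, and the job is handed in when it is done.

Besides the shell and the picture viewer there is one more tool, called as name(argument=value, ...) on one line, values as JSON. move_arm: Moves the arm, as the interface text tells. Its arguments: {"type":"object","properties":{"increments":{"type":"array","items":{"type":"array","items":{"type":"number"}}},"force":{"type":"number"}},"required":["increments"]}

```bash
mkdir -p pics
cat > h.py <<'E'
from bench import *
import numpy as np, cv2
from scipy.spatial.transform import Rotation as R
def cloud(f):
    """world points HxWx3 for scene/side"""
    K=f["intrinsics"]; z=f["range_z"]; h,w=z.shape
    u,v=np.meshgrid(np.arange(w),np.arange(h))
    p=np.stack([(u-K[0,2])/K[0,0]*z,-(v-K[1,2])/K[1,1]*z,-z],-1)
    M=np.linalg.inv(f["camera_from_world"])
    P=p@M[:3,:3].T+M[:3,3]; P[z<=0]=np.nan
    return P
def save(n,im): cv2.imwrite(f"pics/{n}.png",np.ascontiguousarray(im[...,::-1]))
E
python3 - <<'E'
from h import *
s=observe(); print({k:np.round(v,3) for k,v in s.items()})
for n in("scene","side"):
    f=grab_frame(n); save(n,f["image"]); np.savez(n,im=f["image"],P=cloud(f)); print(f["intrinsics"].round(1).tolist(),[k for k in f]); print(np.linalg.inv(f["camera_from_world"]).round(3).tolist())
E
```

```text
{'time': np.float64(0.0), 'qpos': array([ 1.172,  0.707, -0.028,  1.485,  0.022,  0.951, -0.076]), 'joint_velocities': array([ 0.001,  0.001, -0.   ,  0.001, -0.   , -0.001, -0.001]), 'effort': array([-2.0000e-03, -8.8323e+01,  1.2350e+00, -2.3617e+01,  1.7000e-02,
        7.0000e-03, -0.0000e+00]), 'tool_pos': array([ 0.201, -0.539,  0.231]), 'tool_rot': array([-0.001,  0.984,  0.177, -0.   ]), 'wrist_force': array([-1.053, -0.484,  0.31 ]), 'torque': array([ 0.01 ,  0.003, -0.03 ]), 'gripper_force': np.float64(0.0), 'gripper_width': np.float64(0.999)}
[[539.4, 0.0, 286.0], [0.0, 539.4, 204.9], [0.0, 0.0, 1.0]] ['image', 'range_z', 'intrinsics', 'camera_from_world']
[[-0.355, -0.677, 0.645, 1.56], [0.935, -0.259, 0.242, 0.333], [0.003, 0.689, 0.725, 1.236], [0.0, 0.0, 0.0, 1.0]]
[[400.6, 0.0, 283.3], [0.0, 400.6, 212.3], [0.0, 0.0, 1.0]] ['image', 'range_z', 'intrinsics', 'camera_from_world']
[[-0.819, 0.383, -0.426, 0.153], [-0.573, -0.561, 0.597, 0.532], [-0.01, 0.733, 0.68, 0.715], [0.0, 0.0, 0.0, 1.0]]
```

View pics/scene.png

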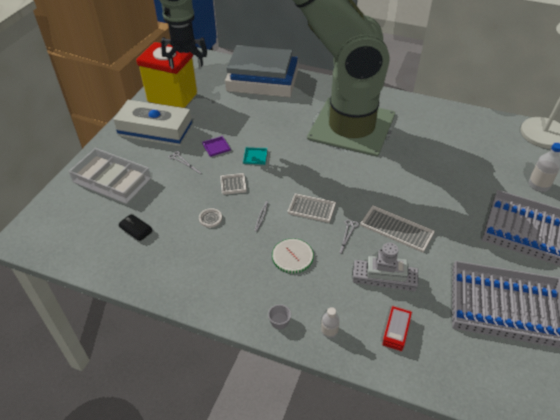

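View pics/side.png

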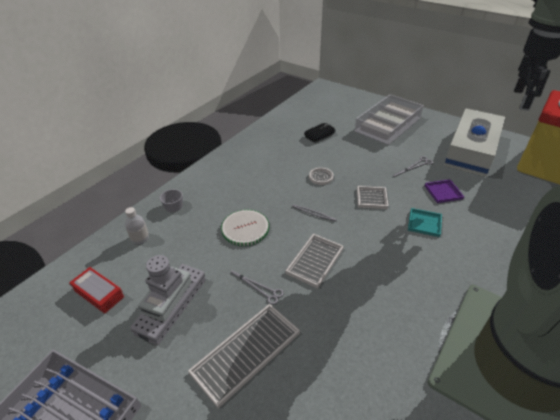

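Candidates: in the scene image the stack is at (388,265), with drum at (390,252). White ribbed trays are long (398,228), medium (312,208), square (233,184) and round (210,217). Decoys are the purple (217,146) and turquoise (256,156) squares and the red box (398,328). The bystanders are the hoop (293,255) and the needle holder (348,235).

```bash
cat >> h.py <<'E'
def ortho(f,x0,x1,y0,y1,z,s=0.00125):
    """top view resampled on plane z: row grows with -x, col grows with -y"""
    xs=np.arange(x1,x0,-s); ys=np.arange(y1,y0,-s)
    Y,X=np.meshgrid(ys,xs); P=np.stack([X,Y,np.full_like(X,z),np.ones_like(X)],-1)
    c=P@f["camera_from_world"].T; K=f["intrinsics"]
    u=K[0,0]*c[...,0]/-c[...,2]+K[0,2]; v=K[1,1]*-c[...,1]/-c[...,2]+K[1,2]
    return cv2.remap(f["image"],u.astype(np.float32),v.astype(np.float32),cv2.INTER_LINEAR)
E
python3 - <<'E'
from h import *
P=np.load("scene.npz")["P"]
for n,(u,v) in dict(drum=(390,250),long=(398,228),med=(312,208),sq=(233,184),rnd=(210,217),hoop=(293,255),nh=(348,235),cas=(360,280)).items(): print(n,P[v,u].round(3))
P2=np.load("side.npz")["P"]
for n,(u,v) in dict(drum=(157,263),long=(245,352),med=(315,260),sq=(372,197),rnd=(321,177),hoop=(245,227)).items(): print(n,P2[v,u].round(3))
f=grab_frame("scene"); g=grab_frame("side")
b=(0.3,0.8,-0.45,0.5)
save("ortho",np.vstack([ortho(f,*b,0.011,0.0017),ortho(g,*b,0.011,0.0017)]))
E
```

```text
drum [0.64  0.276 0.141]
long [0.438 0.272 0.009]
med [0.448 0.001 0.004]
sq [ 0.441 -0.273  0.007]
rnd [ 0.597 -0.279  0.005]
hoop [0.653 0.013 0.016]
nh [0.514 0.138 0.004]
cas [0.668 0.216 0.015]
drum [0.63  0.273 0.138]
long [0.436 0.267 0.   ]
med [ 0.445 -0.001  0.003]
sq [ 0.435 -0.279  0.003]
rnd [ 0.596 -0.278  0.002]
hoop [0.642 0.012 0.011]
```

View pics/ortho.png

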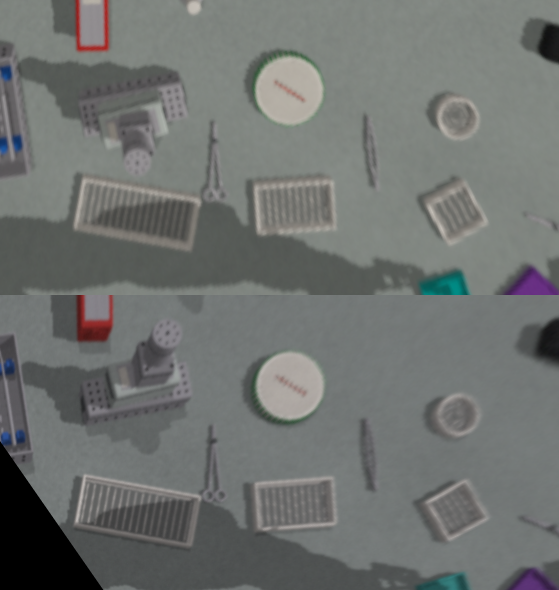

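Run:
```python
from h import *
f=grab_frame("scene"); g=grab_frame("side"); S=0.0005
reg=dict(long=(.438,.272,.13),med=(.448,.0,.09),sq=(.441,-.273,.062),rnd=(.597,-.279,.055))
for n,(x,y,r) in reg.items():
  for c in (f,g):
    o=ortho(c,x-r,x+r,y-r,y+r,0.011,S).astype(int)
    gr=cv2.GaussianBlur(o.mean(-1).astype(np.uint8),(5,5),0)
    bg=cv2.medianBlur(gr,3); 
    hsv=cv2.cvtColor(o.astype(np.uint8),cv2.COLOR_RGB2HSV)
    # white plastic: brighter & less green than bench
    d=(o[...,0]-o[...,1]+0)  # red-green
    m=(cv2.GaussianBlur(d.astype(np.float32),(7,7),0)>-3).astype(np.uint8)
    m=cv2.morphologyEx(m,cv2.MORPH_OPEN,np.ones((7,7)))
    cs,_=cv2.findContours(m,cv2.RETR_EXTERNAL,cv2.CHAIN_APPROX_NONE)
    k=max(cs,key=cv2.contourArea)
    (u,v),(w,h),a=cv2.minAreaRect(k)
    if h<w: w,h,a=h,w,a+90
    # image: col=-y, row=-x ; long-axis direction
    t=np.radians(a+90); dx,dy=-np.sin(t),-np.cos(t)
    print(n,np.round([x+r-v*S,y+r-u*S,w*S,h*S],4),"longaxis yaw deg",round(np.degrees(np.arctan2(dy,dx))%180,1), "bench d",np.median(d))
def top(P,z,c,r,tol=.004):
    q=P.reshape(-1,3); q=q[np.abs(q[:,2]-z)<tol]; return q[np.hypot(q[:,0]-c[0],q[:,1]-c[1])<r]
for n,z in dict(drum=.138,bur=.1,needle=.066,cas=.032).items():
  for nm,c in(("scene",f),("side",g)):
    q=top(cloud(c),z,(.645,.27),.12)
    if len(q)<5: print(n,nm,len(q)); continue
    (cx,cy),(w,h),a=cv2.minAreaRect(q[:,:2].astype(np.float32)*1000)
    print(n,nm,len(q),np.round([cx,cy,w,h,a],1),"zmed",np.median(q[:,2]).round(4))
```

```text
long [0.4698 0.2562 0.172  0.2295] longaxis yaw deg 79.7 bench d -4.0
long [0.4228 0.2685 0.1942 0.322 ] longaxis yaw deg 106.9 bench d -3.0
med [0.4503 0.003  0.1025 0.1474] longaxis yaw deg 94.1 bench d -4.0
med [0.44   0.0083 0.0992 0.1629] longaxis yaw deg 94.4 bench d -3.0
sq [ 0.4414 -0.2725  0.0861  0.1012] longaxis yaw deg 29.5 bench d -2.0
sq [ 0.4345 -0.27    0.0909  0.1042] longaxis yaw deg 119.8 bench d -1.0
rnd [ 0.6022 -0.2751  0.0799  0.0836] longaxis yaw deg 3.5 bench d -4.0
rnd [ 0.5941 -0.2729  0.0772  0.0934] longaxis yaw deg 119.1 bench d -3.0
drum scene 149 [632.6 274.7  41.4  40.4  51.6] zmed 0.1388
drum side 308 [629.8 273.2  40.1  39.4  89.5] zmed 0.1368
bur scene 105 [632.4 273.1  49.2  50.2   9.4] zmed 0.1004
bur side 227 [628.2 271.1  50.3  50.1   6.4] zmed 0.0987
needle scene 321 [631.6 279.1  57.5 107.4  13.4] zmed 0.0667
needle side 586 [628.3 276.6  54.2 107.3  13.4] zmed 0.0649
cas scene 520 [676.9 285.5 158.3 177.8  10.5] zmed 0.0327
cas side 1110 [677.1 284.7 163.5 175.6  10.7] zmed 0.0309
```

Run:
```python
from h import *
from scipy.optimize import minimize
f=grab_frame("scene"); g=grab_frame("side")
def sample(c,P):
    q=np.c_[P,np.ones(len(P))]@c["camera_from_world"].T; K=c["intrinsics"]
    u=K[0,0]*q[:,0]/-q[:,2]+K[0,2]; v=-K[1,1]*q[:,1]/-q[:,2]+K[1,2]
    return cv2.remap(cv2.cvtColor(c["image"],cv2.COLOR_RGB2GRAY).astype(np.float32),u[None].astype(np.float32),v[None].astype(np.float32),cv2.INTER_LINEAR)[0]
def band(n,a,b,off):
    if n=="rnd":
        t=np.linspace(0,2*np.pi,200); return np.c_[(a+off)*np.cos(t),(a+off)*np.sin(t)]
    A,B=a+off,b+off; t=np.linspace(-1,1,100)
    return np.r_[np.c_[A*t,B+0*t],np.c_[A*t,-B+0*t],np.c_[A+0*t,B*t],np.c_[-A+0*t,B*t]]
T=dict(long=(.438,.27,-11.4,.040,.098),med=(.448,.0,2,.037,.063),sq=(.439,-.275,29.5,.035,.035),rnd=(.597,-.278,0,.031,.031))
for n,(x,y,th,a,b) in T.items():
  for c in (f,g):
    def cost(p):
        r=np.radians(p[2]); M=np.array([[np.cos(r),np.sin(r)],[-np.sin(r),np.cos(r)]])
        F=lambda o:sample(c,np.c_[band(n,a,b,o)@M+p[:2],np.full(len(band(n,a,b,o)),.011)]).mean()
        return -(F(.002)+F(.001)+F(.003)-1.5*F(.008)-1.5*F(.006)*0-1.5*F(-.003))
    best=min((minimize(cost,[x+i,y+j,th],method="Nelder-Mead",options=dict(initial_simplex=[[x+i,y+j,th],[x+i+.006,y+j,th],[x+i,y+j+.006,th],[x+i,y+j,th+3]])) for i in(-.006,0,.006) for j in (-.006,0,.006)),key=lambda r:r.fun)
    print(n,best.x.round(4),round(best.fun,1))
for nm,c in(("scene",f),("side",g)):
    q=cloud(c).reshape(-1,3); q=q[(np.abs(q[:,2]-.032)<.004)&(np.hypot(q[:,0]-.632,q[:,1]-.276)<.097)]
    print(np.round(cv2.minAreaRect(q[:,:2].astype(np.float32)*1000)[1],1),np.round(cv2.minAreaRect(q[:,:2].astype(np.float32)*1000),1) if 0 else cv2.minAreaRect(q[:,:2].astype(np.float32)*1000))
b=(.35,.54,.15,.40)
```

```text
long [  0.4359   0.2672 -10.4349] -75.1
long [  0.4344   0.2658 -10.3724] -110.6
med [ 4.4760e-01 -1.6000e-03  4.0033e+00] -82.6
med [ 4.4620e-01 -2.4000e-03  4.3048e+00] -93.9
sq [ 0.4366 -0.2771 29.4287] -75.6
sq [ 0.4351 -0.2773 29.4734] -88.3
rnd [ 0.5988 -0.279   6.3381] -72.2
rnd [ 0.5973 -0.2795  4.7908] -56.9
[ 64.4 176.1] ((628.7630004882812, 277.3973388671875), (64.4462661743164, 176.07627868652344), 10.155439376831055)
[ 61.4 176.3] ((626.8052978515625, 274.89105224609375), (61.396549224853516, 176.26739501953125), 10.998872756958008)
```

```bash
cat >> h.py <<'E'
def go(x,y,z,yaw=None):
    """print tool-axis shift in cm from the present pose (and turn so that the closing axis gets world yaw, deg, mod 180); rows turn FIRST, then shift"""
    s=observe(); q=s["tool_rot"]; r=R.from_quat([*q[1:],q[0]]); p=np.array(s["tool_pos"])
    c=r.apply([0,1,0]); now=np.degrees(np.arctan2(c[1],c[0])); t=0
    if yaw is not None:
        d=(yaw-now+90)%180-90; t=-np.radians(d)
    r2=r*R.from_rotvec([0,0,t])
    print("t",round(float(s["time"]),2),"pos",p.round(4),"close yaw",round(now,1),"j7",round(s["qpos"][6],2),"tilt",np.round(r.apply([0,0,1]),3),"F",np.round(s["wrist_force"],1),"grip",round(float(s["gripper_width"]),3),round(float(s["gripper_force"]),1))
    print("shift if unturned cm",(r.inv().apply(np.array([x,y,z])-p)*100).round(2),"turn",round(t,3),"shift after turn",(r2.inv().apply(np.array([x,y,z])-p)*100).round(2))
E
python3 -c "
from h import *
go(.631,.274,.20,8)"
```

```text
t 0.4 pos [ 0.2008 -0.5387  0.2312] close yaw -69.6 j7 -0.08 tilt [-0.  0. -1.] F [0.4 0.3 0.9] grip 1.002 0.0
shift if unturned cm [ 68.69 -61.13   3.14] turn -1.354 shift after turn [74.49 53.91  3.14]
```

move_arm(increments=[[8.5, 2.8, -2.5, 0, 0], [8.5, 2.8, -2.5, 0, 0], [8.5, 2.8, -2.5, 0, 0], [8.5, 2.8, -2.5, 0, 0], [8.5, 2.8, -2.5, 0, 0], [8.5, 2.8, -2.5, 0, 0], [8.5, 2.8, -2.5, 0, 0], [8.5, 2.8, -2.5, 0, 0], [8.5, 2.8, -2.5, 0, 0], [8.5, 2.8, -2.5, 0, 0], [8.5, 2.8, -2.5, 0, 0], [8.5, 2.8, -2.5, 0, 0]])

```text
time: 1.6
tool_pos: [0.4115, -0.1389, 0.2314]
tool_rot: [0.0, 0.984, 0.177, 0.0]
wrist_force: [0.6, -0.6, -0.0]
gripper_width: 0.993
gripper_force: 0.0
```

```bash
python3 -c "
from h import *
go(.631,.274,.20,8)"
```

```text
t 1.6 pos [ 0.4115 -0.1389  0.2314] close yaw -69.6 j7 -0.92 tilt [ 0.  0. -1.] F [ 0.6 -0.6 -0. ] grip 0.993 0.0
shift if unturned cm [ 34.99 -31.02   3.15] turn -1.354 shift after turn [37.83 27.48  3.15]
```

move_arm(increments=[[8.5, 0, 0, 0, -0.135], [8.5, 0, 0, 0, -0.135], [8.5, 0, 0, 0, -0.135], [8.5, 0, 0, 0, -0.135], [8.5, 0, 0, 0, -0.135], [8.5, 0, 0, 0, -0.135], [8.5, 0, 0, 0, -0.135], [8.5, 0, 0, 0, -0.135], [8.5, 0, 0, 0, -0.135], [8.5, 0, 0, 0, -0.135]])

```text
time: 2.6
tool_pos: [0.4109, -0.1404, 0.2314]
tool_rot: [0.0, 0.655, 0.755, 0.0]
wrist_force: [0.1, -0.8, -0.7]
gripper_width: 0.996
gripper_force: 0.0
```

move_arm(increments=[[8.5, 3.15, 2.3, 0.2, 0], [8.5, 3.15, 2.3, 0.2, 0], [8.5, 3.15, 2.3, 0.2, 0], [8.5, 3.15, 2.3, 0.2, 0], [8.5, 3.15, 2.3, 0.2, 0], [8.5, 3.15, 2.3, 0.2, 0], [8.5, 3.15, 2.3, 0.2, 0], [8.5, 3.15, 2.3, 0.2, 0], [8.5, 3.15, 2.3, 0.2, 0], [8.5, 3.15, 2.3, 0.2, 0], [8.5, 3.15, 2.3, 0.2, 0], [8.5, 3.15, 2.3, 0.2, 0]])

```text
time: 3.8
tool_pos: [0.6336, 0.273, 0.2073]
tool_rot: [0.0, 0.657, 0.753, 0.0]
wrist_force: [0.4, 0.2, -0.1]
gripper_width: 0.999
gripper_force: 0.0
```

```bash
python3 -c "
from h import *
go(.631,.274,.11,8)
f=grab_frame('wrist'); save('w1',f['image']); print(f['hand_eye'].round(3).tolist(), f['intrinsics'].round(1).tolist())"
```

```text
t 3.8 pos [0.6336 0.273  0.2073] close yaw 7.8 j7 -0.47 tilt [ 0.  0. -1.] F [ 0.4  0.2 -0.1] grip 0.999 0.0
shift if unturned cm [ 0.14 -0.24  9.73] turn -0.004 shift after turn [ 0.14 -0.24  9.73]
[[-0.001, 0.95, 0.313, 0.081], [1.0, 0.001, 0.001, -0.0], [0.001, 0.313, -0.95, -0.143], [0.0, 0.0, 0.0, 1.0]] [[325.2, 0.0, 283.1], [0.0, 325.2, 204.6], [0.0, 0.0, 1.0]]
```

View pics/w1.png

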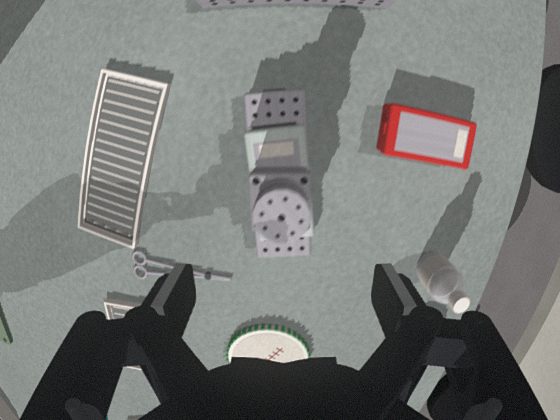

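The stack is as expected: drum (282,217) is centred between the fingers (176 and 396), and the red box is clear of the approach. Descending.

move_arm(increments=[[7, 0.15, -0.25, 1.6, 0], [7, 0, 0, 1.6, 0], [7, 0, 0, 1.6, 0], [7, 0, 0, 1.6, 0], [7, 0, 0, 1.6, 0], [7, 0, 0, 1.0, 0], [7, 0, 0, 0.7, 0], [7, 0, 0, 0, 0], [7, 0, 0, 0, 0]])

```text
time: 4.75
tool_pos: [0.6306, 0.2729, 0.1109]
tool_rot: [0.0, 0.657, 0.753, 0.0]
wrist_force: [-0.6, -1.3, -0.9]
gripper_width: 0.821
gripper_force: 0.0
```

move_arm(increments=[[5, 0, 0, 0, 0], [4.5, 0, 0, 0, 0], [4.2, 0, 0, 0, 0], [4, 0, 0, 0, 0], [3.8, 0, 0, 0, 0], [3.5, 0, 0, 0, 0], [3, 0, 0, 0, 0], [3, 0, 0, 0, 0]], force=30)

```text
time: 5.55
tool_pos: [0.6307, 0.2729, 0.1109]
tool_rot: [0.0, 0.657, 0.753, 0.0]
wrist_force: [-1.2, -0.3, 5.9]
gripper_width: 0.477
gripper_force: 30.0
```

```bash
python3 -c "
from h import *
go(.631,.274,.23,8)"
```

```text
t 5.55 pos [0.6307 0.2729 0.1109] close yaw 7.8 j7 -0.51 tilt [ 0.001  0.    -1.   ] F [-1.2 -0.3  5.9] grip 0.477 30.0
shift if unturned cm [  0.11   0.06 -11.91] turn -0.004 shift after turn [  0.11   0.06 -11.91]
```

move_arm(increments=[[3, 0, 0, -0.5, 0], [3, 0, 0, -1, 0], [3, 0, 0, -1.5, 0], [3, 0, 0, -2, 0], [3, 0, 0, -2, 0], [3, 0, 0, -2, 0], [3, 0, 0, -1, 0], [3, 0, 0, 0, 0]])

```text
time: 6.35
tool_pos: [0.6308, 0.273, 0.2117]
tool_rot: [0.0, 0.657, 0.753, 0.001]
wrist_force: [0.1, 0.8, -1.5]
gripper_width: 0.476
gripper_force: 30.4
```

```bash
python3 -c "
from h import *
go(.598,-.279,.10)"
```

```text
t 6.35 pos [0.6308 0.273  0.2117] close yaw 7.8 j7 -0.47 tilt [ 0.002  0.001 -1.   ] F [ 0.1  0.8 -1.5] grip 0.476 30.4
shift if unturned cm [-54.25 -10.75  11.11] turn 0 shift after turn [-54.25 -10.75  11.11]
```

move_arm(increments=[[3, -2.7, -0.54, 0, 0], [3, -2.7, -0.54, 0, 0], [3, -2.7, -0.54, 0, 0], [3, -2.7, -0.54, 0, 0], [3, -2.7, -0.54, 0, 0], [3, -2.7, -0.54, 0, 0], [3, -2.7, -0.54, 0, 0], [3, -2.7, -0.54, 0, 0], [3, -2.7, -0.54, 0, 0], [3, -2.7, -0.54, 0, 0]])

```text
time: 7.35
tool_pos: [0.613, -0.0032, 0.2094]
tool_rot: [-0.001, 0.657, 0.754, -0.0]
wrist_force: [0.4, -0.1, -0.5]
gripper_width: 0.48
gripper_force: 30.6
```

move_arm(increments=[[3, -2.7, -0.54, 0.5, 0], [3, -2.7, -0.54, 0.5, 0], [3, -2.7, -0.54, 0.5, 0], [3, -2.7, -0.54, 1, 0], [3, -2.7, -0.54, 1, 0], [3, -2.7, -0.54, 1, 0], [3, -2.7, -0.54, 1, 0], [3, -2.7, -0.54, 1, 0], [3, -2.7, -0.54, 1, 0], [3, -2.7, -0.54, 1, 0], [3, 0, 0, 0, 0]])

```text
time: 8.45
tool_pos: [0.5945, -0.2808, 0.1227]
tool_rot: [-0.001, 0.659, 0.752, -0.001]
wrist_force: [0.1, -0.0, -1.1]
gripper_width: 0.48
gripper_force: 30.6
```

```bash
python3 -c "
from h import *
go(.598,-.279,.013)"
```

```text
t 8.45 pos [ 0.5945 -0.2808  0.1227] close yaw 7.5 j7 0.26 tilt [-0.004 -0.001 -1.   ] F [ 0.1 -0.  -1.1] grip 0.48 30.6
shift if unturned cm [ 0.13  0.41 10.97] turn 0 shift after turn [ 0.13  0.41 10.97]
```

move_arm(increments=[[3, 0.13, 0.4, 1.5, 0], [3, 0, 0, 1.5, 0], [3, 0, 0, 1.5, 0], [3, 0, 0, 1.5, 0], [3, 0, 0, 1.3, 0], [3, 0, 0, 1, 0], [3, 0, 0, 0.6, 0], [3, 0, 0, 0.5, 0], [3, 0, 0, 0, 0], [3, 0, 0, 0, 0]])

```text
time: 9.45
tool_pos: [0.6006, -0.2751, 0.0317]
tool_rot: [0.0, 0.657, 0.753, 0.0]
wrist_force: [-0.4, -0.1, -0.9]
gripper_width: 0.479
gripper_force: 30.6
```

```bash
python3 -c "
from h import *
go(.598,-.279,.013)"
```

```text
t 9.45 pos [ 0.6006 -0.2751  0.0317] close yaw 7.8 j7 0.22 tilt [ 0. -0. -1.] F [-0.4 -0.1 -0.9] grip 0.479 30.6
shift if unturned cm [-0.35 -0.31  1.87] turn 0 shift after turn [-0.35 -0.31  1.87]
```

move_arm(increments=[[3, -0.35, -0.3, 0.5, 0], [3, 0, 0, 0.4, 0], [3, 0, 0, 0.3, 0], [3, 0, 0, 0.2, 0], [3, 0, 0, 0.1, 0], [3, 0, 0, 0, 0], [3, 0, 0, 0, 0]])

```text
time: 10.15
tool_pos: [0.598, -0.2789, 0.0164]
tool_rot: [0.0, 0.657, 0.754, 0.0]
wrist_force: [0.3, -0.7, -1.5]
gripper_width: 0.48
gripper_force: 30.6
```

```bash
python3 -c "
from h import *
go(.598,-.279,.013)"
```

```text
t 10.15 pos [ 0.598  -0.2789  0.0164] close yaw 7.8 j7 0.22 tilt [ 0.  0. -1.] F [ 0.3 -0.7 -1.5] grip 0.48 30.6
shift if unturned cm [-0.01  0.    0.34] turn 0 shift after turn [-0.01  0.    0.34]
```

move_arm(increments=[[3, 0, 0, 0.1, 0], [3, 0, 0, 0.05, 0], [3, 0, 0, 0.05, 0], [3, 0, 0, 0, 0], [3, 0, 0, 0, 0]])

```text
time: 10.65
tool_pos: [0.5979, -0.2789, 0.0143]
tool_rot: [-0.0, 0.657, 0.754, 0.0]
wrist_force: [0.2, 0.8, -1.2]
gripper_width: 0.483
gripper_force: 30.6
```

move_arm(increments=[[3, 0, 0, 0.04, 0], [3, 0, 0, 0.04, 0], [3, 0, 0, 0, 0], [3, 0, 0, 0, 0]])

```text
time: 11.05
tool_pos: [0.5979, -0.2789, 0.0139]
tool_rot: [0.0, 0.657, 0.753, 0.0]
wrist_force: [-1.8, 1.0, 5.9]
gripper_width: 0.481
gripper_force: 31.1
```

move_arm(increments=[[4.2, 0, 0, 0, 0], [4.4, 0, 0, 0, 0], [4.6, 0, 0, 0, 0], [5, 0, 0, 0, 0], [5.6, 0, 0, 0, 0], [5.6, 0, 0, 0, 0], [5.6, 0, 0, -0.5, 0], [5.6, 0, 0, -1.5, 0], [5.6, 0, 0, -2.5, 0], [5.6, 0, 0, -4, 0], [7, 0, 0, -4, 0], [8, 0, 0, -4, 0]])

```text
time: 12.25
tool_pos: [0.5978, -0.2788, 0.1816]
tool_rot: [0.0, 0.657, 0.754, 0.0]
wrist_force: [0.9, -0.4, 0.8]
gripper_width: 0.935
gripper_force: 0.0
```

```bash
python3 -c "
from h import *
go(.630,.272,.19,8)
f=grab_frame('side'); P=cloud(f); save('s2',cv2.resize(f['image'][100:340,60:460],None,fx=2,fy=2))
q=P.reshape(-1,3)
for n,c,z in (('drum',(.598,-.279),.041),('bur',(.63,.272),.1),('need',(.63,.278),.066)):
  k=q[(abs(q[:,2]-z)<.005)&(np.hypot(q[:,0]-c[0],q[:,1]-c[1])<.08)]
  print(n,len(k),np.median(k[:,2]),cv2.minAreaRect(k[:,:2].astype(np.float32)*1000))
"
```

```text
t 12.25 pos [ 0.5978 -0.2788  0.1816] close yaw 7.8 j7 0.29 tilt [ 0.001 -0.    -1.   ] F [ 0.9 -0.4  0.8] grip 0.935 0.0
shift if unturned cm [54.14 10.67 -0.85] turn -0.004 shift after turn [54.1  10.86 -0.85]
drum 112 0.039726329605259514 ((596.6183471679688, -278.44537353515625), (36.77006912231445, 43.42703628540039), 31.453779220581055)
bur 539 0.09870125165554611 ((628.5545043945312, 271.3795166015625), (50.750431060791016, 49.911502838134766), 8.408246040344238)
need 619 0.06493869020455834 ((627.5341796875, 276.5901794433594), (54.81695556640625, 106.8680191040039), 12.580265045166016)
```

View pics/s2.png

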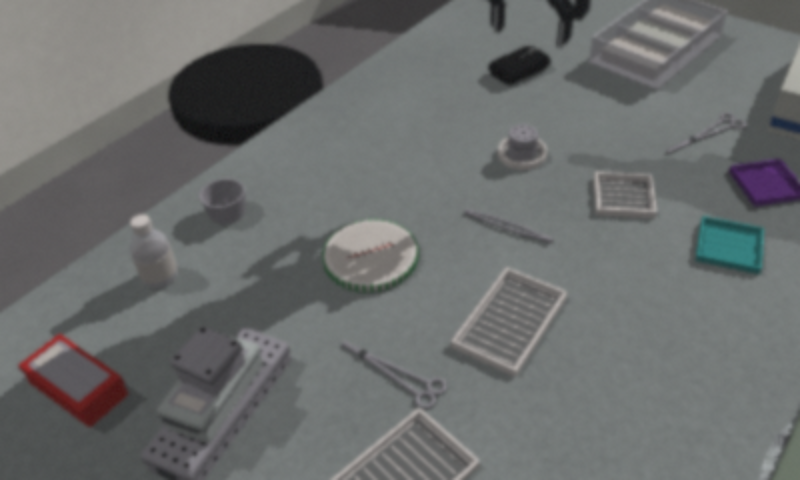

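The drum stands in the round tray (523,145), upright. Next is the square box.

move_arm(increments=[[8, 2.7, 0.53, 0, 0], [8, 2.7, 0.53, 0, 0], [8, 2.7, 0.53, 0, 0], [8, 2.7, 0.53, 0, 0], [8, 2.7, 0.53, 0, 0], [8, 2.7, 0.53, 0, 0], [8, 2.7, 0.53, 0, 0], [8, 2.7, 0.53, 0, 0], [8, 2.7, 0.53, 0, 0], [8, 2.7, 0.53, 0, 0]])

```text
time: 13.3
tool_pos: [0.6138, -0.003, 0.1796]
tool_rot: [0.0, 0.657, 0.754, 0.0]
wrist_force: [0.1, 0.3, 1.5]
gripper_width: 0.935
gripper_force: 0.0
```

move_arm(increments=[[8, 2.7, 0.53, 0, 0], [8, 2.7, 0.53, 0, 0], [8, 2.7, 0.53, 0, 0], [8, 2.7, 0.53, 0, 0], [8, 2.7, 0.53, 0, 0], [8, 2.7, 0.53, 0, 0], [8, 2.7, 0.53, 0, 0], [8, 2.7, 0.53, 0, 0], [8, 2.7, 0.53, 0, 0], [8, 2.7, 0.53, 0, 0], [8, 0, 0, 0, 0], [8, 0, 0, 0, 0]])

```text
time: 14.5
tool_pos: [0.6296, 0.2707, 0.1792]
tool_rot: [0.0, 0.657, 0.754, 0.0]
wrist_force: [0.1, -1.4, -0.7]
gripper_width: 0.936
gripper_force: 0.0
```

```bash
python3 -c "
from h import *
go(.630,.272,.077,8.5)"
```

```text
t 14.5 pos [0.6296 0.2707 0.1792] close yaw 7.8 j7 -0.48 tilt [ 0.  0. -1.] F [ 0.1 -1.4 -0.7] grip 0.936 0.0
shift if unturned cm [ 0.12  0.05 10.22] turn -0.012 shift after turn [ 0.12  0.05 10.22]
```

move_arm(increments=[[8, 0.1, 0.05, 1.8, -0.012], [8, 0, 0, 1.8, 0], [8, 0, 0, 1.8, 0], [8, 0, 0, 1.8, 0], [7.5, 0, 0, 1.4, 0], [7, 0, 0, 1, 0], [7, 0, 0, 0.6, 0], [7, 0, 0, 0, 0], [7, 0, 0, 0, 0]])

```text
time: 15.4
tool_pos: [0.6303, 0.2716, 0.0771]
tool_rot: [0.0, 0.653, 0.757, 0.0]
wrist_force: [-0.6, -0.1, 0.6]
gripper_width: 0.821
gripper_force: 0.0
```

move_arm(increments=[[5.7, 0, 0, 0, 0], [5.4, 0, 0, 0, 0], [5.2, 0, 0, 0, 0], [5, 0, 0, 0, 0], [4.8, 0, 0, 0, 0], [4.5, 0, 0, 0, 0], [4, 0, 0, 0, 0], [4, 0, 0, 0, 0]], force=30)

```text
time: 16.2
tool_pos: [0.6302, 0.2716, 0.0769]
tool_rot: [0.0, 0.653, 0.757, 0.0]
wrist_force: [-0.9, -0.3, 5.2]
gripper_width: 0.576
gripper_force: 31.6
```

```bash
python3 -c "
from h import *
go(.436,-.277,.2,29.5)"
```

```text
t 16.2 pos [0.6302 0.2716 0.0769] close yaw 8.5 j7 -0.5 tilt [ 0.  0. -1.] F [-0.9 -0.3  5.2] grip 0.576 31.6
shift if unturned cm [-51.4  -27.29 -12.34] turn -0.367 shift after turn [-38.18 -43.91 -12.34]
```

move_arm(increments=[[4, 0, 0, -0.5, 0], [4, 0, 0, -1, 0], [4, 0, 0, -1.5, 0], [4, 0, 0, -2, 0], [4, 0, 0, -2, 0], [4, 0, 0, -1.5, 0], [4, 0, 0, -1, 0], [4, 0, 0, 0, -0.122], [4, 0, 0, 0, -0.122], [4, 0, 0, 0, -0.122], [4, 0, 0, 0, 0]])

```text
time: 17.3
tool_pos: [0.6301, 0.2714, 0.1719]
tool_rot: [-0.0, 0.503, 0.864, 0.0]
wrist_force: [-1.1, -0.2, -1.6]
gripper_width: 0.576
gripper_force: 31.5
```

move_arm(increments=[[4, -1.9, -2.2, 0, 0], [4, -1.9, -2.2, 0, 0], [4, -1.9, -2.2, 0, 0], [4, -1.9, -2.2, 0, 0], [4, -1.9, -2.2, 0, 0], [4, -1.9, -2.2, 0, 0], [4, -1.9, -2.2, 0, 0], [4, -1.9, -2.2, 0, 0], [4, -1.9, -2.2, 0, 0], [4, -1.9, -2.2, 0, 0]])

```text
time: 18.3
tool_pos: [0.5315, -0.0033, 0.1719]
tool_rot: [0.0, 0.506, 0.862, 0.0]
wrist_force: [0.8, -0.5, -1.9]
gripper_width: 0.582
gripper_force: 31.7
```

move_arm(increments=[[4, -1.9, -2.2, 0, 0], [4, -1.9, -2.2, 0, 0], [4, -1.9, -2.2, 0, 0], [4, -1.9, -2.2, 0, 0], [4, -1.9, -2.2, 0, 0], [4, -1.9, -2.2, 0, 0], [4, -1.9, -2.2, 0, 0], [4, -1.9, -2.2, 0, 0], [4, -1.9, -2.2, 0, 0], [4, -1.9, -2.2, 0, 0], [4, 0, 0, 0, 0], [4, 0, 0, 0, 0]])

```text
time: 19.5
tool_pos: [0.4336, -0.2759, 0.1716]
tool_rot: [-0.0, 0.506, 0.863, 0.0]
wrist_force: [-0.7, 0.5, -0.9]
gripper_width: 0.574
gripper_force: 31.7
```

```bash
python3 -c "
from h import *
go(.436,-.277,.0145,29.5)"
```

```text
t 19.5 pos [ 0.4336 -0.2759  0.1716] close yaw 29.2 j7 0.56 tilt [ 0.  0. -1.] F [-0.7  0.5 -0.9] grip 0.574 31.7
shift if unturned cm [-0.21  0.16 15.71] turn -0.005 shift after turn [-0.21  0.15 15.71]
```

move_arm(increments=[[4, -0.2, 0.15, 2, -0.005], [4, 0, 0, 2.4, 0], [4, 0, 0, 2.4, 0], [4, 0, 0, 2.4, 0], [4, 0, 0, 2, 0], [4, 0, 0, 1.5, 0], [4, 0, 0, 1.1, 0], [4, 0, 0, 0.8, 0], [4, 0, 0, 0.5, 0], [4, 0, 0, 0.2, 0], [4, 0, 0, 0, 0], [4, 0, 0, 0, 0]])

```text
time: 20.7
tool_pos: [0.4362, -0.2768, 0.0189]
tool_rot: [0.0, 0.502, 0.865, 0.0]
wrist_force: [-0.6, -0.8, -1.4]
gripper_width: 0.573
gripper_force: 31.7
```

```bash
python3 -c "
from h import *
go(.436,-.277,.0139,29.5)"
```

```text
t 20.7 pos [ 0.4362 -0.2768  0.0189] close yaw 29.7 j7 0.41 tilt [ 0. -0. -1.] F [-0.6 -0.8 -1.4] grip 0.573 31.7
shift if unturned cm [-0.   -0.03  0.5 ] turn 0.004 shift after turn [-0.   -0.03  0.5 ]
```

move_arm(increments=[[4, 0, 0, 0.2, 0], [4, 0, 0, 0.1, 0], [4, 0, 0, 0.1, 0], [4, 0, 0, 0.05, 0], [4, 0, 0, 0.05, 0], [4, 0, 0, 0, 0], [4, 0, 0, 0, 0]])

```text
time: 21.4
tool_pos: [0.436, -0.2767, 0.0138]
tool_rot: [0.0, 0.502, 0.865, -0.0]
wrist_force: [-1.9, 1.2, 8.6]
gripper_width: 0.577
gripper_force: 32.7
```

move_arm(increments=[[5.1, 0, 0, 0, 0], [5.3, 0, 0, 0, 0], [5.5, 0, 0, 0, 0], [6, 0, 0, 0, 0], [6.4, 0, 0, 0, 0], [6.4, 0, 0, 0, 0], [6.4, 0, 0, -0.5, 0], [6.4, 0, 0, -1.5, 0], [6.4, 0, 0, -2.5, 0], [6.4, 0, 0, -4, 0], [7, 0, 0, -4, 0], [8, 0, 0, -4, 0]])

```text
time: 22.6
tool_pos: [0.4357, -0.2765, 0.1805]
tool_rot: [-0.0, 0.502, 0.865, 0.0]
wrist_force: [0.8, -0.9, -0.2]
gripper_width: 0.93
gripper_force: 0.0
```

```bash
python3 -c "
from h import *
go(.630,.2775,.15,13)
for nm in ('scene','side'):
  f=grab_frame(nm); P=cloud(f); q=P.reshape(-1,3)
  for n,c,z in (('bur',(.436,-.277),.037),('need',(.63,.278),.066)):
    k=q[(abs(q[:,2]-z)<.005)&(np.hypot(q[:,0]-c[0],q[:,1]-c[1])<(.08 if n=='need' else .04))]
    print(n,len(k),np.median(k[:,2]),cv2.minAreaRect(k[:,:2].astype(np.float32)*1000))
"
```

```text
t 22.6 pos [ 0.4357 -0.2765  0.1805] close yaw 29.7 j7 0.57 tilt [-0.  0. -1.] F [ 0.8 -0.9 -0.2] grip 0.93 0.0
shift if unturned cm [38.46 44.36  3.07] turn 0.292 shift after turn [49.61 31.39  3.07]
bur 162 0.03730847448385233 ((438.4184265136719, -273.17266845703125), (57.94462585449219, 49.778289794921875), 29.4171142578125)
need 605 0.0668325086840933 ((630.4970703125, 279.1448059082031), (58.47803497314453, 107.8396987915039), 15.226842880249023)
bur 233 0.035645220323288984 ((434.5335388183594, -275.44293212890625), (50.609703063964844, 51.94526290893555), 30.831138610839844)
need 1188 0.06497734883426726 ((628.078125, 276.5229797363281), (55.09276580810547, 106.27967071533203), 14.065719604492188)
```

move_arm(increments=[[8, 0, 0, 0, 0.14], [8, 0, 0, 0, 0.14], [8, 2.48, 1.58, 0, 0], [8, 2.48, 1.58, 0, 0], [8, 2.48, 1.58, 0, 0], [8, 2.48, 1.58, 0, 0], [8, 2.48, 1.58, 0, 0], [8, 2.48, 1.58, 0, 0], [8, 2.48, 1.58, 0, 0], [8, 2.48, 1.58, 0, 0], [8, 2.48, 1.58, 0, 0], [8, 2.48, 1.58, 0, 0]])

```text
time: 23.9
tool_pos: [0.5309, 0.0028, 0.1785]
tool_rot: [-0.0, 0.618, 0.786, -0.0]
wrist_force: [-0.0, 0.1, 0.4]
gripper_width: 0.935
gripper_force: 0.0
```

move_arm(increments=[[8, 2.48, 1.58, 0.2, 0], [8, 2.48, 1.58, 0.2, 0], [8, 2.48, 1.58, 0.2, 0], [8, 2.48, 1.58, 0.2, 0], [8, 2.48, 1.58, 0.2, 0], [8, 2.48, 1.58, 0.2, 0], [8, 2.48, 1.58, 0.2, 0], [8, 2.48, 1.58, 0.2, 0], [8, 2.48, 1.58, 0.2, 0], [8, 2.48, 1.58, 0.2, 0], [8, 0, 0, 0, 0], [8, 0, 0, 0, 0]])

```text
time: 25.1
tool_pos: [0.6253, 0.2801, 0.158]
tool_rot: [-0.0, 0.618, 0.787, -0.0]
wrist_force: [1.2, 0.2, -0.4]
gripper_width: 0.937
gripper_force: 0.0
```

```bash
python3 -c "
from h import *
go(.630,.2775,.043,13.7)
s=observe(); f=grab_frame('wrist'); save('w2',f['image'])"
```

```text
t 25.1 pos [0.6253 0.2801 0.158 ] close yaw 13.7 j7 -0.41 tilt [-0.001 -0.    -1.   ] F [ 1.2  0.2 -0.4] grip 0.937 0.0
shift if unturned cm [-0.36  0.41 11.5 ] turn 0.001 shift after turn [-0.36  0.41 11.5 ]
```

View pics/w2.png

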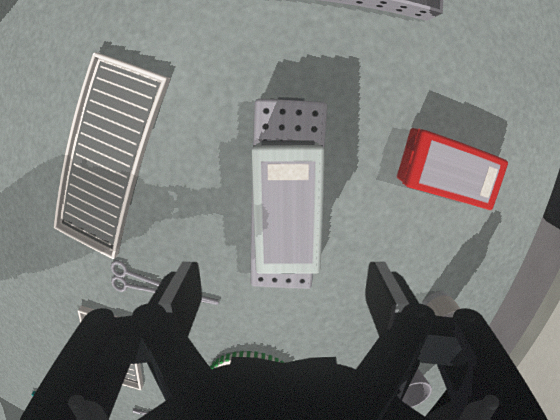

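The needle box (white lid, 253–323) is aligned and centred, and the red decoy at (455,170) is off to the side. Descending.

move_arm(increments=[[8, -0.35, 0.4, 1.8, 0], [8, 0, 0, 1.8, 0], [8, 0, 0, 1.8, 0], [8, 0, 0, 1.8, 0], [8, 0, 0, 1.8, 0], [7.5, 0, 0, 1.2, 0], [7, 0, 0, 0.8, 0], [7, 0, 0, 0.5, 0], [7, 0, 0, 0, 0], [7, 0, 0, 0, 0]])

```text
time: 26.15
tool_pos: [0.6306, 0.2776, 0.0441]
tool_rot: [0.0, 0.618, 0.786, 0.0]
wrist_force: [-1.3, 0.4, 0.7]
gripper_width: 0.822
gripper_force: 0.0
```

move_arm(increments=[[6, 0, 0, 0, 0], [5.7, 0, 0, 0, 0], [5.5, 0, 0, 0, 0], [5.3, 0, 0, 0, 0], [5.1, 0, 0, 0, 0], [4.8, 0, 0, 0, 0], [4.5, 0, 0, 0, 0], [4.5, 0, 0, 0, 0]], force=40)

```text
time: 26.95
tool_pos: [0.6304, 0.2776, 0.044]
tool_rot: [0.0, 0.618, 0.786, 0.0]
wrist_force: [-3.4, 0.3, 6.6]
gripper_width: 0.615
gripper_force: 41.3
```

```bash
python3 -c "
from h import *
go(.447,-.002,.2,4.15)"
```

```text
t 26.95 pos [0.6304 0.2776 0.044 ] close yaw 13.7 j7 -0.44 tilt [ 0.  0. -1.] F [-3.4  0.3  6.6] grip 0.615 41.3
shift if unturned cm [-22.82 -24.44 -15.61] turn 0.167 shift after turn [-26.56 -20.32 -15.61]
```

move_arm(increments=[[4.5, 0, 0, -0.5, 0], [4.5, 0, 0, -1, 0], [4.5, 0, 0, -1.5, 0], [4.5, 0, 0, -2, 0], [4.5, 0, 0, -2, 0], [4.5, 0, 0, -1, 0], [4.5, 0, 0, 0, 0.083], [4.5, 0, 0, 0, 0.083], [4.5, 0, 0, 0, 0]])

```text
time: 27.85
tool_pos: [0.6303, 0.2776, 0.1239]
tool_rot: [0.0, 0.681, 0.732, 0.0]
wrist_force: [0.1, -0.5, -2.5]
gripper_width: 0.619
gripper_force: 42.7
```

move_arm(increments=[[4.5, -1.5, -1.1, 0, 0], [4.5, -2.3, -1.75, 0, 0], [4.5, -2.3, -1.75, 0, 0], [4.5, -2.6, -2, 0, 0], [4.5, -2.6, -2, 0, 0], [4.5, -2.6, -2, 0, 0], [4.5, -2.6, -2, 0, 0], [4.5, -2.6, -2, 0, 0], [4.5, -2.6, -2, 0, 0], [4.5, -2.3, -1.75, 0, 0], [4.5, -1.5, -1.1, 0, 0], [4.5, -1, -0.8, 0, 0]])

```text
time: 29.05
tool_pos: [0.4473, -0.0025, 0.1238]
tool_rot: [0.0, 0.68, 0.733, 0.0]
wrist_force: [-0.3, 0.0, -0.8]
gripper_width: 0.62
gripper_force: 42.7
```

move_arm(increments=[[4.5, 0, 0, 0, 0], [4.5, 0, 0, 0, 0]])

```text
time: 29.25
tool_pos: [0.4483, -0.0008, 0.1236]
tool_rot: [0.0, 0.68, 0.733, 0.0]
wrist_force: [0.5, 0.1, -1.0]
gripper_width: 0.622
gripper_force: 42.7
```

```bash
python3 -c "
from h import *
go(.447,-.002,.015,4.15)"
```

```text
t 29.25 pos [ 0.4483 -0.0008  0.1236] close yaw 4.3 j7 -0.39 tilt [ 0.001  0.001 -1.   ] F [ 0.5  0.1 -1. ] grip 0.622 42.7
shift if unturned cm [-0.12 -0.15 10.86] turn 0.002 shift after turn [-0.12 -0.15 10.86]
```

move_arm(increments=[[4.5, -0.1, -0.12, 1.5, 0], [4.5, 0, 0, 2, 0], [4.5, 0, 0, 2, 0], [4.5, 0, 0, 1.8, 0], [4.5, 0, 0, 1.2, 0], [4.5, 0, 0, 0.8, 0], [4.5, 0, 0, 0.6, 0], [4.5, 0, 0, 0.4, 0], [4.5, 0, 0, 0.2, 0], [4.5, 0, 0, 0, 0], [4.5, 0, 0, 0, 0]])

```text
time: 30.35
tool_pos: [0.4468, -0.0026, 0.0188]
tool_rot: [0.0, 0.681, 0.732, 0.0]
wrist_force: [-0.8, -0.4, -2.2]
gripper_width: 0.622
gripper_force: 42.7
```

```bash
python3 -c "
from h import *
go(.447,-.002,.0148,4.15)"
```

```text
t 30.35 pos [ 0.4468 -0.0026  0.0188] close yaw 4.2 j7 -0.46 tilt [ 0.  0. -1.] F [-0.8 -0.4 -2.2] grip 0.622 42.7
shift if unturned cm [0.06 0.03 0.4 ] turn 0.001 shift after turn [0.06 0.03 0.4 ]
```

move_arm(increments=[[4.5, 0, 0, 0.15, 0], [4.5, 0, 0, 0.1, 0], [4.5, 0, 0, 0.08, 0], [4.5, 0, 0, 0.05, 0], [4.5, 0, 0, 0.04, 0], [4.5, 0, 0, 0, 0], [4.5, 0, 0, 0, 0]])

```text
time: 31.05
tool_pos: [0.4466, -0.0026, 0.0149]
tool_rot: [0.0, 0.681, 0.732, 0.0]
wrist_force: [-2.1, 1.4, 18.6]
gripper_width: 0.617
gripper_force: 44.9
```

move_arm(increments=[[5.5, 0, 0, 0, 0], [5.7, 0, 0, 0, 0], [5.9, 0, 0, 0, 0], [6.4, 0, 0, 0, 0], [6.8, 0, 0, 0, 0], [6.8, 0, 0, 0, 0], [6.8, 0, 0, -0.5, 0], [6.8, 0, 0, -1.5, 0], [6.8, 0, 0, -2.5, 0], [7, 0, 0, -3, 0], [8, 0, 0, -3, 0], [8, 0, 0, -2, 0]])

```text
time: 32.25
tool_pos: [0.4467, -0.0027, 0.1415]
tool_rot: [0.001, 0.681, 0.732, 0.0]
wrist_force: [0.0, -0.5, -0.3]
gripper_width: 0.933
gripper_force: 0.0
```

```bash
python3 -c "
from h import *
go(.6285,.2765,.14,10.6)
for nm in ('scene','side'):
  f=grab_frame(nm); P=cloud(f); q=P.reshape(-1,3)
  for n,c,z,r in (('need',(.447,-.002),.037,.065),('cas',(.63,.278),.032,.097)):
    k=q[(abs(q[:,2]-z)<.004)&(np.hypot(q[:,0]-c[0],q[:,1]-c[1])<r)]
    print(n,len(k),np.median(k[:,2]),cv2.minAreaRect(k[:,:2].astype(np.float32)*1000))
"
```

```text
t 32.25 pos [ 0.4467 -0.0027  0.1415] close yaw 4.2 j7 -0.39 tilt [ 0.001 -0.    -1.   ] F [ 0.  -0.5 -0.3] grip 0.933 0.0
shift if unturned cm [26.52 20.17  0.17] turn -0.112 shift after turn [24.1  23.01  0.17]
need 363 0.0372423819315697 ((447.9517517089844, -1.0834121704101562), (60.51728057861328, 106.55418395996094), 5.221752643585205)
cas 985 0.032500309700936425 ((628.082275390625, 277.10552978515625), (66.14340209960938, 175.85281372070312), 9.249478340148926)
need 827 0.036058796693065887 ((445.62481689453125, -3.4430465698242188), (53.86577224731445, 107.171142578125), 4.488474369049072)
cas 2084 0.03081064899537239 ((626.7393188476562, 274.7668151855469), (61.55866241455078, 176.73348999023438), 10.390798568725586)
```

move_arm(increments=[[8, 0, 0, 0, -0.11], [8, 2.4, 2.3, 0, 0], [8, 2.4, 2.3, 0, 0], [8, 2.4, 2.3, 0, 0], [8, 2.4, 2.3, 0, 0], [8, 2.4, 2.3, 0, 0], [8, 2.4, 2.3, 0, 0], [8, 2.4, 2.3, 0, 0], [8, 2.4, 2.3, 0, 0], [8, 2.4, 2.3, 0, 0], [8, 2.4, 2.3, 0, 0], [8, 0, 0, 0, 0]])

```text
time: 33.55
tool_pos: [0.6291, 0.2789, 0.1378]
tool_rot: [-0.001, 0.638, 0.77, 0.0]
wrist_force: [-0.3, -0.8, -0.6]
gripper_width: 0.939
gripper_force: 0.0
```

move_arm(increments=[[8, 0, 0, 0, 0], [8, 0, 0, 0, 0]])

```text
time: 33.75
tool_pos: [0.6289, 0.2742, 0.139]
tool_rot: [0.0, 0.64, 0.769, -0.001]
wrist_force: [0.5, -0.5, 0.5]
gripper_width: 0.936
gripper_force: 0.0
```

```bash
python3 -c "
from h import *
go(.6287,.276,.011,10.5)
f=grab_frame('wrist'); save('w3',f['image'])"
```

```text
t 33.75 pos [0.6289 0.2742 0.139 ] close yaw 10.5 j7 -0.47 tilt [-0.    -0.001 -1.   ] F [ 0.5 -0.5  0.5] grip 0.936 0.0
shift if unturned cm [ 0.19  0.02 12.8 ] turn -0.001 shift after turn [ 0.19  0.02 12.8 ]
```

View pics/w3.png

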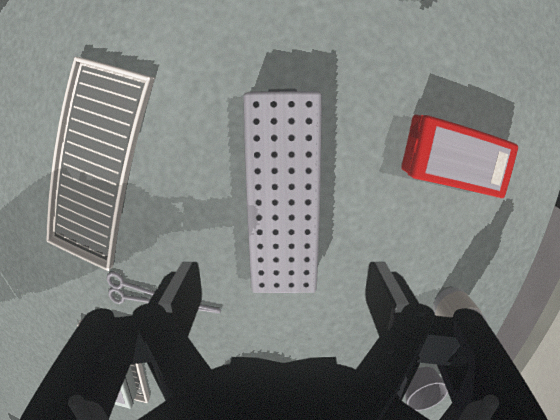

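The bare cassette is aligned with the fingers and nothing lies beneath them.

move_arm(increments=[[8, 0.2, 0, 2, 0], [8, 0, 0, 2, 0], [8, 0, 0, 2, 0], [8, 0, 0, 2, 0], [8, 0, 0, 1.8, 0], [7.6, 0, 0, 1.2, 0], [7.6, 0, 0, 0.8, 0], [7.6, 0, 0, 0.5, 0], [7.6, 0, 0, 0.3, 0], [7.6, 0, 0, 0, 0], [7.6, 0, 0, 0, 0]])

```text
time: 34.9
tool_pos: [0.629, 0.2773, 0.0138]
tool_rot: [0.0, 0.64, 0.769, 0.0]
wrist_force: [-0.4, -0.5, 0.3]
gripper_width: 0.893
gripper_force: 0.0
```

move_arm(increments=[[6.6, 0, 0, 0, 0], [6.3, 0, 0, 0, 0], [6.1, 0, 0, 0, 0], [5.9, 0, 0, 0, 0], [5.6, 0, 0, 0, 0], [5.2, 0, 0, 0, 0], [5, 0, 0, 0, 0], [5, 0, 0, 0, 0]], force=60)

```text
time: 35.7
tool_pos: [0.6288, 0.2773, 0.0139]
tool_rot: [-0.0, 0.64, 0.769, 0.0]
wrist_force: [-4.3, -1.0, 9.6]
gripper_width: 0.685
gripper_force: 64.6
```

```bash
python3 -c "
from h import *
go(.435,.2665,.08,-10.4)"
```

```text
t 35.7 pos [0.6288 0.2773 0.0139] close yaw 10.5 j7 -0.51 tilt [ 0.  0. -1.] F [-4.3 -1.   9.6] grip 0.685 64.6
shift if unturned cm [  2.46 -19.25  -6.61] turn 0.364 shift after turn [ -4.56 -18.87  -6.61]
```

move_arm(increments=[[5, 0, 0, -0.5, 0], [5, 0, 0, -1, 0], [5, 0, 0, -1.5, 0], [5, 0, 0, -2, 0], [5, 0, 0, -1.5, 0], [5, 0, 0, -0.5, 0], [5, 0, 0, 0, 0.1], [5, 0, 0, 0, 0.1], [5, 0, 0, 0, 0.1], [5, 0, 0, 0, 0.064], [5, 0, 0, 0, 0], [5, 0, 0, 0, 0]])

```text
time: 36.9
tool_pos: [0.6286, 0.2772, 0.0832]
tool_rot: [-0.0, 0.767, 0.641, -0.0]
wrist_force: [-0.9, 0.5, -2.6]
gripper_width: 0.683
gripper_force: 65.3
```

move_arm(increments=[[5, -0.3, -1, 0, 0], [5, -0.4, -1.8, 0, 0], [5, -0.6, -2.4, 0, 0], [5, -0.6, -2.6, 0, 0], [5, -0.7, -2.8, 0, 0], [5, -0.6, -2.6, 0, 0], [5, -0.5, -2.4, 0, 0], [5, -0.5, -1.8, 0, 0], [5, -0.4, -1, 0, 0], [5, 0, -0.4, 0, 0], [5, 0, 0, 0, 0], [5, 0, 0, 0, 0]])

```text
time: 38.1
tool_pos: [0.4362, 0.266, 0.0833]
tool_rot: [-0.0, 0.768, 0.64, 0.0]
wrist_force: [0.1, 0.4, -2.0]
gripper_width: 0.686
gripper_force: 65.4
```

```bash
python3 -c "
from h import *
go(.435,.2675,.0169,-10.4)"
```

```text
t 38.1 pos [0.4362 0.266  0.0833] close yaw -10.3 j7 -1.02 tilt [ 0.  0. -1.] F [ 0.1  0.4 -2. ] grip 0.686 65.4
shift if unturned cm [ 0.13 -0.14  6.64] turn 0.001 shift after turn [ 0.13 -0.14  6.64]
```

move_arm(increments=[[5, 0.1, -0.1, 1, 0], [5, 0, 0, 1.4, 0], [5, 0, 0, 1.2, 0], [5, 0, 0, 1, 0], [5, 0, 0, 0.7, 0], [5, 0, 0, 0.4, 0], [5, 0, 0, 0.3, 0], [5, 0, 0, 0.2, 0], [5, 0, 0, 0, 0], [5, 0, 0, 0, 0]])

```text
time: 39.1
tool_pos: [0.4348, 0.267, 0.0216]
tool_rot: [-0.0, 0.768, 0.64, 0.0]
wrist_force: [0.1, 0.1, -3.3]
gripper_width: 0.678
gripper_force: 65.4
```

```bash
python3 -c "
from h import *
go(.435,.2675,.0169,-10.4)
f=grab_frame('side'); save('s3',cv2.resize(f['image'][200:420,120:400],None,fx=2,fy=2))"
```

```text
t 39.1 pos [0.4348 0.267  0.0216] close yaw -10.4 j7 -1.04 tilt [ 0.  0. -1.] F [ 0.1  0.1 -3.3] grip 0.678 65.4
shift if unturned cm [0.05 0.01 0.47] turn 0.0 shift after turn [0.05 0.01 0.47]
```

View pics/s3.png

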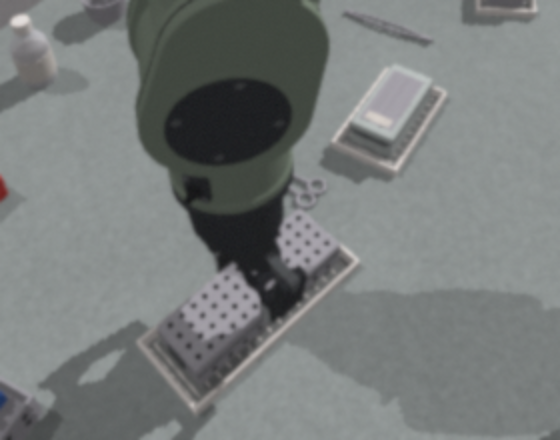

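The cassette hangs centred within the long tray's rim (corners at (140,340), (200,405) and (355,262)). The needle box sits in its own tray (390,115).

move_arm(increments=[[5, 0, 0, 0.2, 0], [5, 0, 0, 0.1, 0], [5, 0, 0, 0.08, 0], [5, 0, 0, 0.05, 0], [5, 0, 0, 0.04, 0], [5, 0, 0, 0, 0], [5, 0, 0, 0, 0]])

```text
time: 39.85
tool_pos: [0.4347, 0.267, 0.0169]
tool_rot: [-0.0, 0.768, 0.64, 0.0]
wrist_force: [-1.7, 0.1, 5.5]
gripper_width: 0.686
gripper_force: 66.2
```

Contact. Release and rise.

move_arm(increments=[[6.1, 0, 0, 0, 0], [6.3, 0, 0, 0, 0], [6.5, 0, 0, 0, 0], [6.9, 0, 0, 0, 0], [7.4, 0, 0, 0, 0], [7.4, 0, 0, 0, 0], [7.4, 0, 0, -0.5, 0], [7.4, 0, 0, -1.5, 0], [7.4, 0, 0, -2.5, 0], [7.4, 0, 0, -4, 0], [7.4, 0, 0, -5, 0], [7.4, 0, 0, -5, 0]])

```text
time: 41.05
tool_pos: [0.4343, 0.2667, 0.2039]
tool_rot: [-0.0, 0.768, 0.64, -0.0]
wrist_force: [0.2, 0.1, -1.3]
gripper_width: 0.864
gripper_force: 0.0
```

```bash
python3 -c "
from h import *
go(.435,.2675,.2)
f=grab_frame('scene');g=grab_frame('side'); save('end',f['image'][130:330,150:470].repeat(2,0).repeat(2,1))
for c in (f,g):
  q=cloud(c).reshape(-1,3)
  for n,cc,z,r in (('cas',(.435,.267),.035,.1),('need',(.447,-.002),.037,.065),('bur',(.436,-.277),.037,.04),('drum',(.598,-.279),.041,.03)):
    k=q[(abs(q[:,2]-z)<.004)&(np.hypot(q[:,0]-cc[0],q[:,1]-cc[1])<r)]
    print(n,np.median(k[:,2]).round(4) if len(k) else 0,cv2.minAreaRect(k[:,:2].astype(np.float32)*1000) if len(k) else 0)
"
```

```text
t 41.05 pos [0.4343 0.2667 0.2039] close yaw -10.4 j7 -0.97 tilt [-0. -0. -1.] F [ 0.2  0.1 -1.3] grip 0.864 0.0
shift if unturned cm [0.1  0.06 0.39] turn 0 shift after turn [0.1  0.06 0.39]
cas 0.0357 ((436.60821533203125, 267.97918701171875), (176.8045654296875, 69.0691146850586), 79.44659423828125)
need 0.0372 ((447.06890869140625, -1.1098861694335938), (61.67014694213867, 107.86971282958984), 7.052244186401367)
bur 0.0372 ((437.7056884765625, -273.89141845703125), (52.72291564941406, 48.846187591552734), 26.934432983398438)
drum 0.041 ((598.5765991210938, -275.5185852050781), (43.10381317138672, 38.71243667602539), 39.541954040527344)
cas 0.0338 ((433.1257019042969, 264.83819580078125), (174.88336181640625, 60.85508728027344), 79.77166748046875)
need 0.036 ((445.4413146972656, -3.27825927734375), (53.49932861328125, 106.68877410888672), 4.056698322296143)
bur 0.0356 ((434.9794921875, -276.1446533203125), (49.911903381347656, 50.62760925292969), 28.595373153686523)
drum 0.0399 ((595.7540893554688, -276.9862060546875), (36.75750732421875, 40.56884002685547), 31.385238647460938)
```

View pics/end.png

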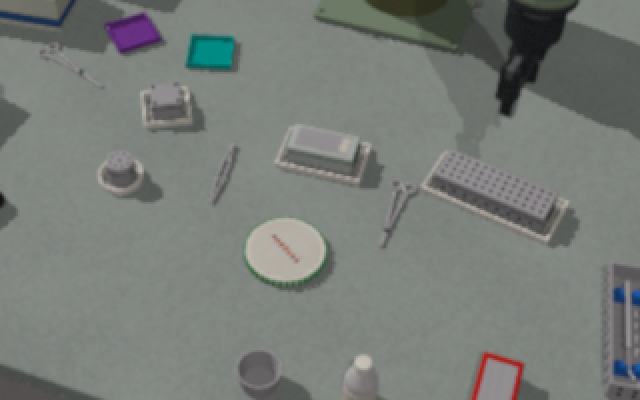

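All four boxes sit in their trays: drum (121,170), square box (166,105), needle box (323,150) and cassette (495,192). The heights and angles fit, and the hoop and needle holder haven't moved.

```bash
python3 -c "
from bench import *
print(close_job())"
```

```text
the job is handed in; nothing more can be done
None
```

All four boxes are in their matching trays, lid up, flat and squared to within about 2–3° by the final camera check; the hoop and needle holder were not touched, and the job was handed in at about 41 s.

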